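Take a panel temperature reading

ROBOT

A 6-joint arm with a two-finger parallel gripper is mounted at the origin on the work surface. World frame = base frame: x ahead of the robot, y to its left, z up, the work surface at z = 0. Lengths are in m, angles in rad, forces in N, time in s.
With the tool pointing down it reaches from about 0.275 to 0.825 m from the base axis. Payload 4.9 kg.
Tool frame: the origin (TCP) lies midway between the tips of the shut fingers; the grasp point (between the pads) lies 19 mm behind it (grip_point_offset is the distance from the TCP to the grasp point, in m); z points along the fingers, x is the direction in which the jaws open and shut, and the axes are right-handed (so a half turn about z gives the same grasp; the last joint's range is limited). The gripper opens to 85 mm and grips with 20 to 120 N. Pads are 22 mm wide; open, the fingers measure 114 mm over their backs; the gripper's body (76 mm by 85 mm) begins 54 mm behind the grasp point. The pads swing forward as they close: fully open they stand 13 mm farther back than shut.
Start: joints at [-1.429, 0.326, -0.193, 1.052, 0, 1.437], TCP at [0.15, -0.529, 0.231] pointing down, gripper open.
Joint ranges: [-2.65, 2.65], [-0.97, 1.79], [-1.3, 1.35], [-1.93, 2.1], [-1.47, 1.37], [-3.14, 3.14]. Speed limits (rad/s): [2.57, 2.57, 3.14, 3.14, 3.14, 3.14].

INTERFACE

Orientations are given as a rotation vector (axis times angle).
In Python, from cell import * gives the robot as it stands. Calls block until the motion is done:
- movep(position, orientation): joint-space move of the TCP to a pose.
- move_l(position, velocity=0.15, rot=None, until_force=None): straight line of the TCP; rot=None keeps the orientation; velocity is the mean speed in m/s. With until_force (N) it stops when the force on the tool has changed by that much, and returns True; else False.
- set_joints(angles): joint-space move.
- let_go() and grab(newtons=None): open the fingers fully, or close them until they stop; newtons is the grip in N (None keeps the last).
- sleep(seconds).
- ik(position, orientation): joint angles nearest the present ones, or None.
- get_state(): the state.
- grab_frame(name): name is "scene" or "top"; returns a dict with "img" (400x640x3 uint8, red, green, blue), "fx", "fy", "cx", "cy" (pixels), "k1" (the pictures are not rectified: a ray, as slopes to the right and down, at radius r is drawn at 1 + k1 r^2 times it, then the intrinsics apply), "cam_to_world" (4x4, takes a point from camera to world coordinates). Camera axes: x right, y down, z forward; pixel columns grow to the right and rows downward; lengths in m; the calibration is good to about 2 mm. A picture is of the moment at which its call begins. There is no depth.
A pose or a line that the arm cannot do raises MotionError and nothing moves.
- sign_off(): hands the job in, once; it reports no verdict.
Trained networks look in the newest picture that a camera, given by its name, has taken for a name from the list of things; names that differ only in an ending like _2 or _b are one class to them, and where a whole thing is asked for, a point or a joint stands for the part that bears it (a point fixed in the world has none). Each returns a list of dicts, best first, with "score" (0 to 1); they miss things now and then, are a little off and sometimes report something else, mostly with a low value. They report only what shows in the picture. A call takes as long as a camera call.
- spot_in(camera, name): "centre" ([column, row] in pixels, amid what is visible of it).
- silhouettes(camera, name): "mask" (400x640 bool, what is visible of it) and "centre" ([column, row] in pixels, amid what is visible of it).
- tip_of(camera, name): "centre" ([column, row] in pixels: a listed point, or the origin of a listed thing).
The state is a dict: "clock": time; "q": joint angles; "joint_velocities": joint speeds; "tau": joint torques, N m; "position": TCP position; "eef_rot": TCP orientation; "contact_force": force on the tool from outside, world axes, zero at the start; "wrist_torque": the same for the moment, N m; "finger_gap": opening from 0.0 (shut) to 1.0 (fully open).
Only numpy, scipy, OpenCV 4.12 (cv2) and the standard library are available. Lean on these libraries where they do the work, as an engineer would, in place of code of your own. Each camera call takes 0.05 s, during which the arm holds its last target. There are 200 camera calls.

TASK

Push the turntable round by its red post until its white pointer is in line with the green tab. Then pick up the orange infrared thermometer, point it squarely at the centre of the yellow dot on the solar panel from about 90 mm away and hold it still there for two seconds. Finally lay it back flat and the same way up on the blue mat, wholly on it, with the pointer still on the tab; never touch the panel, and leave the other things where they are.

Things in the scene. Friction and masses are not known exactly. Their poses are not given: they have to be found in the camera images.
- stage (a joint): angle of the turntable about its vertical axis: 0 when the white pointer is in line with the green tab, positive counter-clockwise seen from above; it starts at -1.0 to -1.8, turns from -2.4 to 0.7 with light friction and stays where it is left
- hub (a point): point on the turntable's axis, 32 mm above the bench, at the upper face of the grey disc (150 mm wide). Its axes turn with the turntable: x points along the white pointer to the red post, z up. Below is a fixed dark steel base disc 300 mm wide, 10 mm thick
- knob (a point): centre of the top of the red upright post, 98 mm above the bench; the post is a cylinder 22 mm in diameter, standing from 30 to 98 mm height on the pointer, 125 mm from the turntable's axis, behind the panel. Same axes as hub
- stand: fixed base of the turntable; origin on the turntable's axis at bench level, z up. Its x axis points to the green tab (16 mm wide, from 133 to 195 mm from the axis, on the base, at 1 to 11 mm height)
- panel: small solar panel with white frame, 124 wide x 140 high x 8 mm, hinged stiffly on the turntable and leaning back 0.35 to 0.6 rad. Origin: middle of its lower edge, on the front face, 34 mm above the bench and 40 mm in front of the turntable's axis. Its z axis runs up the panel, y along its width, -x is the direction its blue front faces
- dot: yellow target disc, 40 mm in diameter, 2 mm thick, with a small black centre, on the panel's front 85 mm up the panel and up to 30 mm to either side of its middle. Origin: its centre, 4 mm before the panel's front face; same axes as the panel (-x points out of its face)
- wand: infrared thermometer, orange body with black barrel, 170 mm long. Origin: in the underside; x points along the barrel to the nose, z up as it lies. The orange body is a box 110 long (x from -85 to +25 mm), 36 wide, 36 mm high; the barrel is 32 mm in diameter (x from 25 to 85 mm, axis 18 mm above the underside). Mass about 0.2 kg; it measures along its x axis from the nose
- nose (a point): centre of the thermometer's front lens, 85 mm ahead of its origin and 18 mm above its underside; x is the measuring direction
- grip (a point): good place to hold the thermometer: 20 mm behind its origin, near the centre of mass, 18 mm above the underside; 36 mm wide along y
- tail (a point): centre of the thermometer's rear end, 85 mm behind its origin
- mat: blue mat fixed on the bench, 250 (x) x 130 (y) x 3 mm; origin: centre of its underside
- meter: bystander: yellow hand multimeter lying flat, 160 x 80 x 36 mm; origin: centre of its underside
- jar: bystander: amber jar, 64 mm wide, 75 mm tall; origin: centre of its underside
- flask: bystander: white bottle with blue cap, 60 mm wide, 140 mm tall; origin: centre of its underside
- coil: bystander: copper coil spool standing on end, 72 mm wide, 45 mm tall; origin: centre of its underside
- beaker: bystander: white open beaker, 70 mm wide, 85 mm tall; origin: centre of its underside

How it is judged:
On the way, in this order (a step that is already met when the one before it is completed fails the run):
1. the turntable has been pushed to its mark: pointer within 0.1 rad of the green tab, at rest, for 0.3 s (value of joint stage between -0.1 and 0.1 rad and velocity of joint stage between -0.05 and 0.05 rad/s), for 0.3 s.
2. thermometer held still 1.5 s on the dot: nose 50 to 140 mm off, dot centre within 18 mm of its axis in y and in z, within 0.25 rad of square to the panel, pointer on the tab (value of joint stage between -0.1 and 0.1 rad and x of dot in the frame of nose between 0.05 and 0.14 m and y of dot in the frame of nose between -0.018 and 0.018 m and z of dot in the frame of nose between -0.018 and 0.018 m and x of nose in the frame of dot below -0.03 m and angle between the x axis of wand and the x axis of panel, either way round below 0.25 rad and linear speed of wand below 0.02 m/s and angular speed of wand below 0.15 rad/s), for 1.5 s.
At the end, for the whole second after the job is handed in: pointer within 0.1 rad of the green tab; the thermometer lies at rest, right way up (within 0.1 rad), on the blue mat, its nose and tail centres inside the mat's outline (5 mm over the edge allowed) (value of joint stage between -0.1 and 0.1 rad and x of nose in the frame of mat between -0.13 and 0.13 m and y of nose in the frame of mat between -0.07 and 0.07 m and x of tail in the frame of mat between -0.13 and 0.13 m and y of tail in the frame of mat between -0.07 and 0.07 m and angle between wand's own z axis and vertical below 0.1 rad and height (world z) of wand below 0.01 m and linear speed of wand below 0.02 m/s); the robot touches nothing.
It fails at once if something touches the solar panel (over 1 N) (contact force between panel and anything else above 1 N).
It fails at once if a bystander (meter, jar, flask, coil or beaker) is moved more than 30 mm (distance of any of meter, jar, flask, coil, beaker from where it was at the start of the episode above 0.03 m).
It also fails if it takes over 72 s, if anything falls off the work surface, if the arm or the gripper's body presses on something with over 40 N, if the wrist force passes 120 N, or if a joint passes its speed limit or range.

## Working session

There is one attempt and no reset: what is moved stays moved. The work goes in short steps, each a Python script; the robot and the scene stay as the last script left them, time stands still between calls to the robot, and variables do not carry over. Pictures are saved under pics/ and viewed, about 8 in all and at most 12, crops included, and the job is handed in when it is done.

```bash
mkdir -p pics; ls; cat > h.py <<'E'
import numpy as np, cv2
from cell import *
from scipy.spatial.transform import Rotation as R
def ray(f,px):
    d=np.array([(px[0]-f["cx"])/f["fx"],(px[1]-f["cy"])/f["fy"]]); u=d.copy()
    for _ in range(20): u=d/(1+f["k1"]*(u@u))
    T=np.array(f["cam_to_world"]); v=T[:3,:3]@np.r_[u,1]; return T[:3,3],v/np.linalg.norm(v)
def atz(f,px,z):
    o,v=ray(f,px); return o+v*(z-o[2])/v[2]
def proj(f,p):
    T=np.array(f["cam_to_world"]); c=T[:3,:3].T@(np.asarray(p)-T[:3,3]); u=c[:2]/c[2]
    u=u*(1+f["k1"]*(u@u)); return np.array([u[0]*f["fx"]+f["cx"],u[1]*f["fy"]+f["cy"]])
def tri(f1,p1,f2,p2):
    o1,v1=ray(f1,p1);o2,v2=ray(f2,p2)
    s=np.linalg.lstsq(np.c_[v1,-v2],o2-o1,rcond=None)[0]
    a=o1+s[0]*v1;b=o2+s[1]*v2
    return (a+b)/2,np.linalg.norm(a-b)
def save(f,n): cv2.imwrite("pics/"+n,f["img"][:,:,::-1])
E
python3 - <<'E'
from h import *
np.set_printoptions(precision=3,suppress=True)
F={c:grab_frame(c) for c in("scene","top")}
im=np.vstack([F["scene"]["img"],F["top"]["img"]]);save({"img":F["scene"]["img"]},"s0.png");save(F["top"],"t0.png")
for c in F: print(c,F[c]["cam_to_world"][:3,3],F[c]["cam_to_world"][:3,2],F[c]["fx"])
Z=dict(hub=.032,knob=.098,stand=0,nose=.021,grip=.021,tail=.021,wand=.003,mat=0,meter=0,jar=0,flask=0,coil=0,beaker=0,panel=.034,dot=None)
for n,z in Z.items():
    p={}
    for c in F:
        r=tip_of(c,n); 
        if r: p[c]=r[0]["centre"]; print(n,c,np.array(p[c]),round(r[0]["score"],2),atz(F[c],p[c],z) if z is not None else "")
    if len(p)==2: print("   tri",*tri(F["scene"],p["scene"],F["top"],p["top"]))
E
```

```text
pics
scene [ 1.168 -0.483  0.858] [-0.59   0.386 -0.709] 395.583770002407
top [ 0.341 -0.045  1.849] [ 0.111 -0.004 -0.994] 481.37851684660103
hub scene [380.2 180.9] 0.69 [0.523 0.166 0.032]
hub top [255.2 204.8] 0.77 [0.526 0.171 0.032]
   tri [0.525 0.169 0.032] 0.005888072449918328
knob scene [424.6 169.4] 0.71 [0.611 0.253 0.098]
knob top [230.1 179.2] 0.82 [0.616 0.256 0.098]
   tri [0.614 0.254 0.1  ] 0.005427988257832805
stand scene [378.5 186.8] 0.87 [0.516 0.169 0.   ]
stand top [255.9 206.1] 0.68 [0.525 0.172 0.   ]
   tri [0.522 0.168 0.005] 0.007591254840319306
nose scene [277.3 237.3] 0.75 [ 0.527 -0.202  0.021]
nose top [355.8 208.2] 0.92 [ 0.509 -0.212  0.021]
   tri [ 0.514 -0.206  0.01 ] 0.01624077063535134
grip scene [238.7 248.5] 0.74 [ 0.501 -0.307  0.021]
grip top [384.4 212. ] 0.66 [ 0.493 -0.321  0.021]
   tri [ 0.496 -0.314  0.02 ] 0.016139773362285358
tail scene [215.6 259.4] 0.74 [ 0.499 -0.373  0.021]
tail top [394.9 212.8] 0.69 [ 0.49  -0.362  0.021]
   tri [ 0.49  -0.368  0.007] 0.007809204678882494
wand scene [243.5 252.1] 0.94 [ 0.505 -0.298  0.003]
wa
[... 472 characters left out ...]
24.9 236.9] 0.73 [ 0.402 -0.093  0.   ]
   tri [ 0.401 -0.095  0.015] 0.005032267452461266
flask scene [234.4 319.5] 0.76 [ 0.671 -0.406  0.   ]
flask top [403.8 167.2] 0.69 [ 0.67  -0.406  0.   ]
   tri [ 0.67  -0.406 -0.001] 0.0008091229131130804
coil scene [377.8 128.9] 0.76 [0.275 0.37  0.   ]
coil top [205.8 269. ] 0.83 [0.285 0.366 0.   ]
   tri [0.284 0.363 0.009] 0.0024076204726658583
beaker top [430.7 243.7] 0.53 [ 0.37  -0.501  0.   ]
panel scene [368.3 176.4] 0.63 [0.487 0.148 0.034]
panel top [265.6 213.3] 0.9 [0.493 0.131 0.034]
   tri [0.495 0.134 0.046] 0.009736281159337733
dot scene [379.1 166.2] 0.6 
dot top [257.  198.6] 0.55 
   tri [0.537 0.15  0.11 ] 0.013595484823994263
```

```bash
python3 - <<'E'
import cv2
s=cv2.imread("pics/s0.png");t=cv2.imread("pics/t0.png")
a=cv2.resize(s[100:350,170:490],(800,625))[:600]
cv2.imwrite("pics/s0c.png",a); cv2.imwrite("pics/t0c.png",cv2.resize(t[100:300,180:447],(800,600),interpolation=cv2.INTER_CUBIC))
E
```

```text
(no output)
```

View pics/s0c.png

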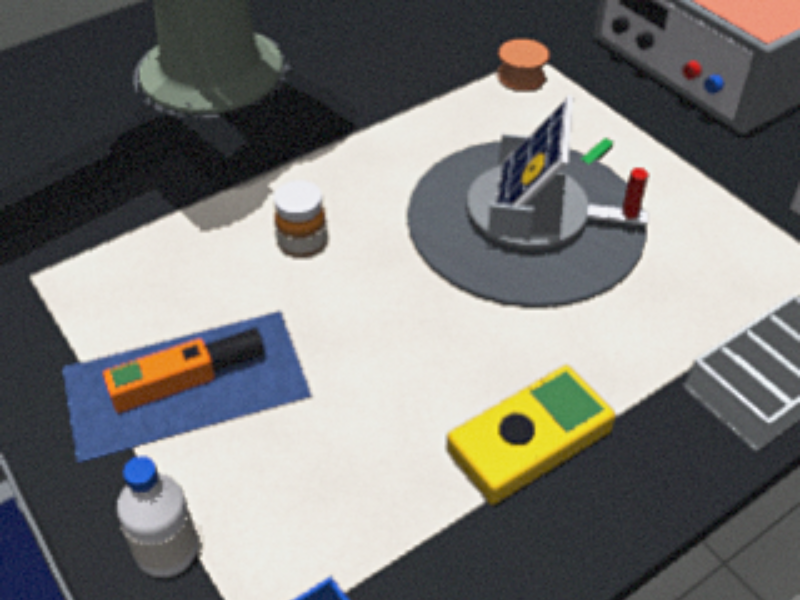

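View pics/t0c.png

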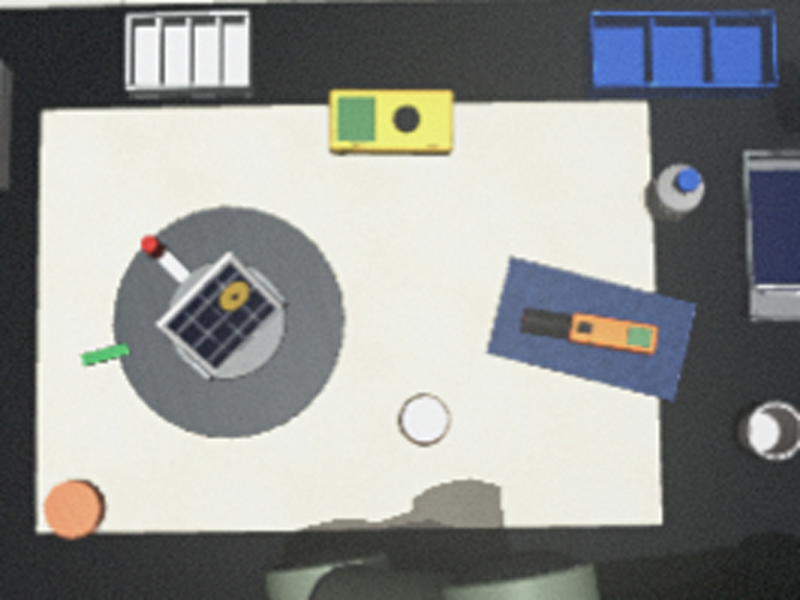

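The scene view shows the turntable at about (380,185) with the red post at (425,170), the tab at (409,160) and the wand on the mat at (243,250). In the top view the post is at (230,180), the tab at (215,218) and the hub at (255,205). Next I'll locate the tab and post by colour and plan the push.

```bash
cat >> h.py <<'E'
def blob(f,lo,hi,box=None):
    m=cv2.inRange(cv2.cvtColor(f["img"],cv2.COLOR_RGB2HSV),lo,hi)
    if box: k=np.zeros_like(m);k[box[1]:box[3],box[0]:box[2]]=1;m=m*k
    n,l,s,c=cv2.connectedComponentsWithStats(m); i=1+np.argmax(s[1:,4]); ys,xs=np.where(l==i)
    return c[i],s[i,4],np.c_[xs,ys]
def disc(f,name,z):
    r=silhouettes(f,name); return r
E
python3 - <<'E'
from h import *
np.set_printoptions(precision=3,suppress=True)
F={c:grab_frame(c) for c in("scene","top")}
B={"scene":(380,140,450,200),"top":(190,160,260,240)}
for c in F:
    f=F[c]
    g,n,_=blob(f,(50,120,60),(75,255,255),B[c]); print(c,"tab",g,n,atz(f,g,.008))
    r,n,P=blob(f,(0,150,60),(6,255,255),B[c]); print(" red",r,n,atz(f,r,.098),"toprow",P[:,1].min())
    # grey base disc centre from hub networks
for c in F: 
    for k in range(3):
        grab_frame(c); 
        for nm,z in(("hub",.032),("stand",0)): 
            r=tip_of(c,nm)
            if r: print(c,nm,atz(F[c],r[0]["centre"],z)[:2])
    r=silhouettes(c,"stand")
    if r:
        m=r[0]["mask"]; P=np.array([atz(F[c],p,.01)[:2] for p in cv2.findContours(m.astype(np.uint8),0,1)[0][0][:,0].astype(float)])
        print(c,"mask circle",cv2.minEnclosingCircle(P.astype(np.float32)))
s=get_state();print(s["clock"],s["eef_rot"],s["q"])
for th in (20,30,60,100):
  for a in (0,90,180,-90):
    t=np.radians(th);p=[.525+.125*np.cos(t),.17+.125*np.sin(t),.065]
    # tool x along tangential rotated
    Rm=R.from_euler("z",th+90+a,degrees=True)*R.from_euler("x",180,degrees=True)
    q=ik(p,Rm.as_rotvec()); print(th,a,None if q is None else np.array(q))
E
```

```text
scene tab [408.5   160.109] 46 [0.48  0.33  0.008]
 red [423.74 175.74] 77 [0.63  0.231 0.098] toprow 167
top tab [215.163 217.558] 43 [0.482 0.329 0.008]
 red [229.913 181.435] 23 [0.608 0.257 0.098] toprow 179
scene hub [0.518 0.174]
scene stand [0.522 0.181]
scene hub [0.512 0.176]
scene stand [0.463 0.163]
scene hub [0.516 0.178]
scene stand [0.514 0.18 ]
scene mask circle ((0.4956442415714264, 0.21128995716571808), 0.20631350576877594)
top hub [0.532 0.18 ]
top stand [0.526 0.181]
top hub [0.52  0.164]
top stand [0.527 0.179]
top hub [0.524 0.164]
top stand [0.519 0.182]
top mask circle ((0.5126228332519531, 0.1881508231163025), 0.1728736162185669)
2.7 [-2.506  1.895  0.   ] [-1.429  0.326 -0.193  1.052  0.     1.437]
20 0 [ 0.211  0.693 -0.031  0.846  0.    -0.138]
20 90 [ 0.211  0.693 -0.031  0.846  0.    -1.709]
20 180 [ 0.211  0.693 -0.031  0.846  0.     3.003]
20 -90 [ 0.211  0.693 -0.031  0.846  0.     1.433]
30 0 [ 0.243  0.689 -0.039  0.843  0.    -0.281]
30 90 [ 0.243  0.689 -0.039  0.843  0.    -1.852]
30 180 [ 0.243  0.689 -0.039  0.843  0.     2.861]
30 -90 [ 0.243  0.689 -0.039  0.843  0.     1.29 ]
60 0 [ 0.329  0.649 -0.117  0.805  0.    -0.718]
60 90 [ 0.329  0.649 -0.117  0.805  0.    -2.289]
60 180 [ 0.329  0.649 -0.117  0.805  0.     2.423]
60 -90 [ 0.329  0.649 -0.117  0.805  0.     0.852]
100 0 [ 0.401  0.542 -0.318  0.71   0.    -1.345]
100 90 [ 0.401  0.542 -0.318  0.71   0.    -2.915]
100 180 [ 0.401  0.542 -0.318  0.71  -0.     1.797]
100 -90 [ 0.401  0.542 -0.318  0.71   0.     0.226]
```

```bash
cat >> h.py <<'E'
HUB=np.array([.521,.170])
def pose(th,r=.127,z=.065):
    t=np.radians(th)
    return [HUB[0]+r*np.cos(t),HUB[1]+r*np.sin(t),z],(R.from_euler("z",th+90,degrees=True)*R.from_euler("x",180,degrees=True)).as_rotvec()
def look(tag=None):
    F={c:grab_frame(c) for c in("scene","top")}
    if tag: 
        for c in F: save(F[c],f"{tag}_{c}.png")
    return F
E
python3 - <<'E'
from h import *
np.set_printoptions(precision=3,suppress=True)
grab(30)
p,r=pose(19,z=.25); movep(p,r)
F=look("a")
p,r=pose(19); move_l(p,.2,r)
f0=np.array(get_state()["contact_force"])
for th in np.arange(27,90,9): 
    p,r=pose(th); move_l(p,.1,r)
for th in (89,):
    p,r=pose(th); move_l(p,.03,r)
print(np.array(get_state()["contact_force"])-f0)
p,r=pose(80); move_l(p,.08,r)
p,r=pose(80,z=.25); move_l(p,.2,r)
s=get_state();print(s["clock"],s["q"])
F=look("b")
for c in F:
    rr=tip_of(c,"knob")
    for x in rr[:2]:
        w=atz(F[c],x["centre"],.098)[:2]-HUB; print(c,x["centre"],x["score"],np.linalg.norm(w),np.degrees(np.arctan2(w[1],w[0])))
    rr=tip_of(c,"dot"); print("dot",c,[(x["centre"],x["score"]) for x in rr[:2]])
c=lambda n,x0,y0:cv2.resize(cv2.imread(n)[y0:y0+120,x0:x0+160],(400,300),interpolation=cv2.INTER_CUBIC)
cv2.imwrite("pics/m1.png",np.vstack([np.hstack([c("pics/a_scene.png",320,90),c("pics/b_scene.png",320,90)]),np.hstack([c("pics/a_top.png",180,150),c("pics/b_top.png",180,150)])]))
E
```

```text
[-0.437  0.43   0.599]
12.4 [ 0.378  0.445  0.03   1.158  0.    -1.018]
scene [406.8, 145.9] 0.95 0.1197452873476733 100.68314946141497
dot scene [([389.1, 172.5], 0.7)]
top [221.7, 212.6] 0.95 0.11984186544971374 103.71157924661695
dot top [([249.4, 197.8], 0.41)]
```

View pics/m1.png

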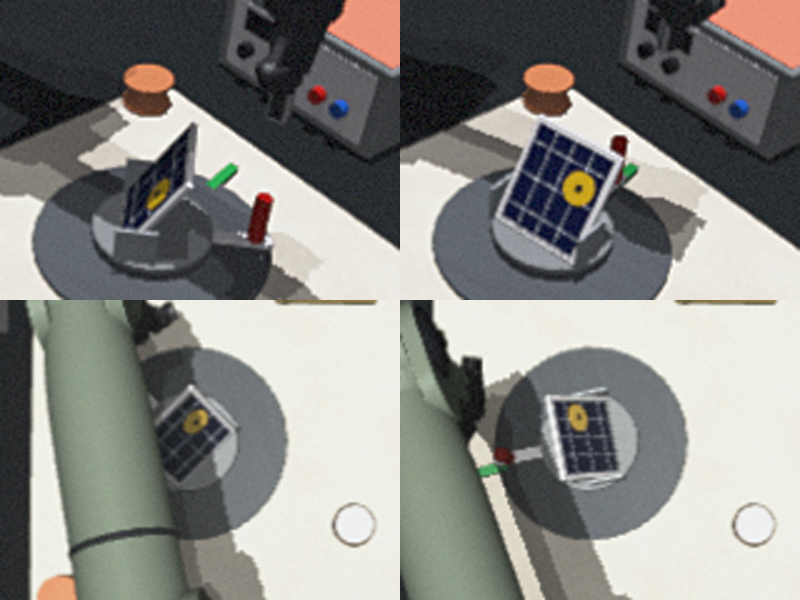

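The panel now faces the wand. The post is about 1 to 3 degrees short of the tab, seen at (222,213) in top. I'll nudge it 2.5 degrees further, then move clear and measure the panel, dot and wand.

```bash
cat > w.py <<'E'
from h import *
def wandfit(F):
    out={}
    for c,f in F.items():
        m=cv2.inRange(cv2.cvtColor(f["img"],cv2.COLOR_RGB2HSV),(5,150,100),(18,255,255))
        g=tip_of(c,"grip")
        for n in("nose","tail","grip","wand"):
            r=tip_of(c,n)
            if r: out[n,c]=np.array(r[0]["centre"])
    return out
E
python3 - <<'E'
from h import *
from w import *
np.set_printoptions(precision=3,suppress=True)
p,r=pose(80,z=.065); move_l(p,.2,r)
for th,v in ((88,.1),(91.5,.03)):
    p,r=pose(th); move_l(p,v,r)
sleep(.2)
p,r=pose(82); move_l(p,.1,r)
p,r=pose(82,z=.26); move_l(p,.25,r)
let_go()
rot=(R.from_euler("z",-7,degrees=True)*R.from_euler("x",180,degrees=True)).as_rotvec()
for a in (0,180):
    print(ik([.50,-.31,.2],(R.from_euler("z",a-7,degrees=True)*R.from_euler("x",180,degrees=True)).as_rotvec()))
# stand off toward base side, away from views
movep([.30,-.33,.28],rot)
s=get_state();print(s["clock"],s["q"])
F=look("c")
W=wandfit(F)
for n,z in(("nose",.021),("grip",.021),("tail",.021),("wand",.003)):
    print(n,[(c,W[n,c],atz(F[c],W[n,c],z)[:2]) for c in F if (n,c) in W])
for c in F:
    o,n,P=blob(F[c],(5,160,90),(18,255,255),{"scene":(200,220,290,275),"top":(340,190,420,230)}[c])
    m=cv2.minAreaRect(P.astype(np.float32)); print(c,"orange",o,n,m,atz(F[c],o,.035))
    mt=silhouettes(c,"mat")[0]["mask"].astype(np.uint8)
    q=cv2.boxPoints(cv2.minAreaRect(np.argwhere(mt)[:,::-1].astype(np.float32))) if c=="top" else None
    if q is not None: print("mat corners",[atz(F[c],x,.003)[:2] for x in q])
    rr=tip_of(c,"knob")
    for x in rr[:1]:
        w=atz(F[c],x["centre"],.098)[:2]-HUB; print(c,x["centre"],x["score"],np.linalg.norm(w),np.degrees(np.arctan2(w[1],w[0])))
pts={}
for nm in("dot","panel","knob","hub"):
    a=tip_of("scene",nm);b=tip_of("top",nm)
    if a and b: print(nm,a[0]["centre"],b[0]["centre"],*tri(F["scene"],a[0]["centre"],F["top"],b[0]["centre"]))
c=lambda n,x0,y0,w=100:cv2.resize(cv2.imread(n)[y0:y0+w*3//4,x0:x0+w],(400,300),interpolation=cv2.INTER_CUBIC)
cv2.imwrite("pics/m2.png",np.vstack([np.hstack([c("pics/c_scene.png",330,125),c("pics/c_scene.png",200,210)]),np.hstack([c("pics/c_top.png",200,165),c("pics/c_top.png",330,175)])]))
E
```

```text
[-0.68   0.418 -0.138  1.015  0.     1.013]
[-0.68   0.418 -0.138  1.015  0.    -2.129]
19.1667 [-0.998  0.101 -0.355  1.115  0.     0.694]
nose [('scene', array([275.8, 237.3]), array([ 0.524, -0.206])), ('top', array([355.5, 207.4]), array([ 0.512, -0.211]))]
grip [('scene', array([237.3, 249.3]), array([ 0.501, -0.311])), ('top', array([380.1, 212.8]), array([ 0.49 , -0.305]))]
tail [('scene', array([404.7, 143.1]), array([0.415, 0.371])), ('top', array([397. , 213.4]), array([ 0.487, -0.37 ]))]
wand [('scene', array([245. , 248.7]), array([ 0.497, -0.289])), ('top', array([380.4, 210.1]), array([ 0.502, -0.309]))]
scene orange [234.722 249.911] 594 ((233.63143920898438, 249.4352569580078), (16.86436653137207, 42.70610427856445), 70.90650939941406) [ 0.51  -0.32   0.035]
scene [406.3, 146.8] 0.57 0.11493381159474925 99.88367051884133
top orange [391. 216.] 1 ((391.0, 216.0), (0.0, 0.0), 0.0) [ 0.477 -0.344  0.035]
mat corners [array([ 0.474, -0.157]), array([ 0.602, -0.191]), array([ 0.537, -0.435]), array([ 0.409, -0.399])]
top [218.5, 213.9] 0.82 0.1324197422371274 104.4504060327556
dot [390.9, 167.4] [252.0, 195.7] [0.552 0.174 0.104] 0.0009247404531239478
panel [372.1, 185.5] [266.3, 204.3] [0.528 0.129 0.036] 0.0011648663022816193
knob [406.3, 146.8] [218.5, 213.9] [0.488 0.3   0.083] 0.0028033186510792838
hub [380.5, 180.1] [255.3, 205.9] [0.522 0.17  0.033] 0.0019589611580346725
```

View pics/m2.png

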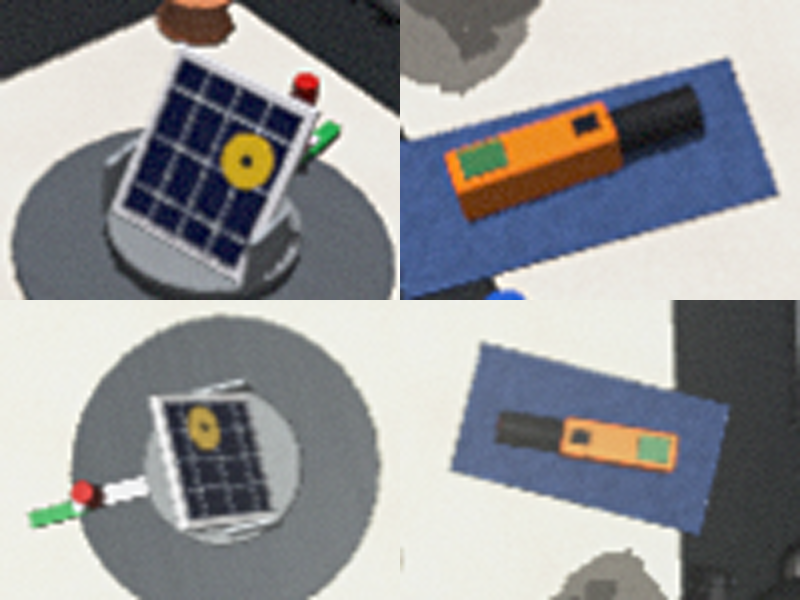

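```bash
cat > fit.py <<'E'
from h import *
from scipy.optimize import least_squares
np.set_printoptions(precision=4,suppress=True)
F=look()
def P(x,y,lean,w): # panel pt: y width, w up; offset forward d
    return None
def world(v,hx,hy,th):
    c,s=np.cos(th),np.sin(th); return np.array([hx+c*v[0]-s*v[1],hy+s*v[0]+c*v[1],v[2]])
def pan(d,y,z,l): return np.array([-.04+d*np.cos(l)+z*np.sin(l),y,.034-d*np.sin(l)+z*np.cos(l)])
S=lambda x,y:((x+.5)/4-.5+330,(y+.5)/4-.5+125)
T=lambda x,y:((x+.5)/4-.5+200,(y+.5)/4-.5+165)
obs=[("scene",S(180,52),"c",.062,.14),("scene",S(316,112),"c",-.062,.14),("scene",S(240,284),"c",-.062,0),("scene",S(116,210),"c",.062,0),
("top",T(153,398),"c",-.062,.14),("top",T(184,526),"c",.062,.14),
("scene",S(246,161),"d",0,0),("top",T(205,428),"d",0,0),
("scene",S(306,80),"k",0,0),("top",T(86,491),"k",0,0),("top",T(127,489),"p",0,0),("top",T(226,467),"h",0,0),("scene",S(203,245),"h",0,0)]
def res(v,pr=False):
    hx,hy,th,l,dy,sx,sy,tx,ty=v; o=[]
    for c,px,k,y,z in obs:
        if k=="c": q=pan(0,y,z,l)
        elif k=="d": q=pan(-.004,dy,.085,l)
        elif k=="k": q=np.array([.125,0,.098])
        elif k=="h": q=np.array([0,0,.01])
        else: q=np.array([.09,0,.034])
        e=proj(F[c],world(q,hx,hy,th))-np.array(px)+np.array([sx,sy] if c=="scene" else [tx,ty])
        if k=="p": e=e*[0,1]
        if c=="scene" and k=="h": e=e*0
        o.append(e)
    if pr: print(np.array(o))
    return np.r_[np.ravel(o),np.array([sx,sy,tx,ty])*1]
s=least_squares(res,[.521,.17,np.radians(100),.45,-.015,0,0,0,0],loss="soft_l1"); res(s.x,True)
print(s.x,np.degrees(s.x[2]))
v=s.x
dot=world(pan(-.004,v[4],.085,v[3]),*v[:3]);print("dot",dot)
# tab with same top offset
g,_,PX=blob(F["top"],(50,120,60),(75,255,255),(190,190,230,240)); w=atz(F["top"],g-v[7:9],.008)[:2]-v[:2]; print("tab top",np.hypot(*w),np.degrees(np.arctan2(w[1],w[0])))
g=np.array(S(322,141)); w=atz(F["scene"],g-v[5:7],.011)[:2]-v[:2]; print("tab scene(partial)",np.hypot(*w),np.degrees(np.arctan2(w[1],w[0])))
# wand: top crop offset (330,175)
U=lambda x,y:((x+.5)/4-.5+330,(y+.5)/4-.5+175)
t=np.array([678,453])-[400,300];n=np.array([497,426])-[400,300]
A=atz(F["top"],U(*t),.03)[:2];B=atz(F["top"],U(*n),.022)[:2];d=B-A;print("wand tail,nose,len,heading",A,B,np.hypot(*d),np.degrees(np.arctan2(d[1],d[0])))
V=lambda x,y:((x+.5)/4-.5+200,(y+.5)/4-.5+210)
t=atz(F["scene"],V(54,169),.039)[:2];n=atz(F["scene"],V(210,118),.039)[:2];print("scene top face rear mid, front mid",t,n,np.hypot(*(n-t)),np.degrees(np.arctan2(*(n-t)[::-1])))
np.save("fit.npy",np.r_[v,dot])
E
python3 fit.py
```

```text
[[-0.1625 -2.0644]
 [ 0.7394 -0.1826]
 [-0.008   0.1384]
 [-1.7827  0.2638]
 [-0.0711 -0.9645]
 [ 0.2478  0.7194]
 [-0.0558 -0.1091]
 [-0.2059 -0.0702]
 [-0.2589 -0.0305]
 [-0.6149 -0.0955]
 [ 0.     -0.5202]
 [ 0.2039 -0.2726]
 [-0.     -0.    ]]
[ 0.5139  0.1707  1.8076  0.5752 -0.0275  1.142   1.4678  0.3811 72.471 ] 103.57059300007144
dot [0.5399 0.1799 0.1075]
tab top 0.303653451665163 34.6236964916638
tab scene(partial) 0.16796438425302074 102.7254938090674
wand tail,nose,len,heading [ 0.4884 -0.3762] [ 0.5174 -0.2046] 0.17396012625045595 80.40594867090334
scene top face rear mid, front mid [ 0.487  -0.3708] [ 0.5073 -0.2669] 0.10592365048483422 78.94606596094522
```

```bash
sed -i 's|^T=lambda.*|T=lambda x,y:((x+.5)/4-.5+200,(y-300+.5)/4-.5+165)|; s|sx,sy,tx,ty\])\*1\]|sx,sy,tx,ty])*.7]|' fit.py; python3 fit.py
```

```text
[[-0.0718 -2.0772]
 [ 0.9853  0.0081]
 [ 0.1234  0.4306]
 [-1.7681  0.3534]
 [ 0.1088 -0.8193]
 [ 0.3321  0.8626]
 [ 0.093   0.0769]
 [-0.1047  0.1688]
 [ 0.0154  0.0047]
 [-0.6225  0.0874]
 [ 0.     -0.2415]
 [ 0.1891  0.0943]
 [-0.     -0.    ]]
[ 0.5211  0.1694  1.8049  0.571  -0.0275  0.0199  0.1702  0.0479 -0.2744] 103.4146682811182
dot [0.5473 0.1783 0.1077]
tab top 0.1745528839995182 104.36433128175042
tab scene(partial) 0.16755880137636625 102.78982582855149
wand tail,nose,len,heading [ 0.4884 -0.3762] [ 0.5174 -0.2046] 0.17396012625045595 80.40594867090334
scene top face rear mid, front mid [ 0.487  -0.3708] [ 0.5073 -0.2669] 0.10592365048483422 78.94606596094522
```

```bash
cat > g.py <<'E'
from h import *
np.set_printoptions(precision=3,suppress=True)
v=np.load("fit.npy"); TH,LEAN,DOT=v[2],v[3],v[9:12]
ZT=.004
def tool(grip,heading,pitch=0.):  # TCP pose for wand grip-point position, heading, nose-down pitch
    Rw=R.from_euler("z",heading)*R.from_euler("y",pitch)
    Rt=Rw*R.from_euler("z",-90,degrees=True)*R.from_euler("x",180,degrees=True)
    return np.asarray(grip)+Rw.apply([0,0,ZT-.021]),Rt.as_rotvec()
def meas(dist,corr=np.zeros(3)):
    d=(R.from_euler("z",TH)*R.from_euler("y",LEAN)).apply([1,0,0])
    return tool(DOT-d*(dist+.105)+corr,TH,LEAN)
H0=np.radians(80);G0=np.array([.499,-.309,.021])
E
python3 - <<'E'
from g import *
for d in (.2,.09): print(meas(d),ik(*meas(d)))
print(ik(*tool(G0,H0)),get_state()["clock"])
p,r=tool(G0+[0,0,.12],H0); movep(p,r)
p,r=tool(G0,H0); move_l(p,.12,r,until_force=15)
print(get_state()["position"]); grab(70); print(get_state()["finger_gap"])
p,r=tool(G0+[0,0,.2],H0); move_l(p,.15,r)
s=get_state(); print(s["finger_gap"],s["contact_force"],s["clock"])
F=look("d")
c=lambda n,x0,y0,w=160:cv2.resize(cv2.imread(n)[y0:y0+w*3//4,x0:x0+w],(400,300),interpolation=cv2.INTER_CUBIC)
cv2.imwrite("pics/m3.png",np.hstack([c("pics/d_scene.png",180,140),c("pics/d_top.png",320,150)]))
E
```

```text
(array([ 0.609, -0.08 ,  0.258]), array([2.556, 0.301, 0.088])) [ 0.01   0.36  -0.203  0.866 -0.555  1.306]
(array([0.587, 0.01 , 0.199]), array([2.556, 0.301, 0.088])) [ 0.171  0.428 -0.259  0.844 -0.57   1.495]
[-0.68   0.631 -0.351  0.589 -0.     1.065] 20.5667
[ 0.5   -0.309  0.005]
0.4138432747860418
0.40824189319245296 [ 0.004  0.373 -1.927] 24.7083
```

View pics/m3.png

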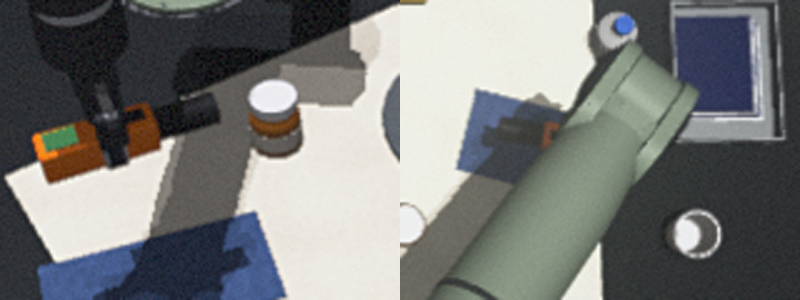

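Grasp is good: the finger gap reads 35 mm and the load 1.9 N, with the wand level. Going to the dot, with a look at standoff.

```bash
python3 - <<'E'
from g import *
movep(*meas(.2)); p,r=meas(.095); move_l(p,.08,r); sleep(.3)
F=look("e")
nd=DOT-(R.from_euler("z",TH)*R.from_euler("y",LEAN)).apply([1,0,0])*.095
for c in F:
    print(c,"nose exp",proj(F[c],nd),"dot exp",proj(F[c],DOT))
    for n in("nose","dot","knob"):
        print(n,[(np.array(x["centre"]),round(x["score"],2)) for x in tip_of(c,n)[:2]])
print(get_state()["clock"],get_state()["position"],p)
c=lambda n,x0,y0,w=130:cv2.resize(cv2.imread(n)[y0:y0+w*3//4,x0:x0+w],(400,300),interpolation=cv2.INTER_CUBIC)
cv2.imwrite("pics/m4.png",np.hstack([c("pics/e_scene.png",310,100),c("pics/e_top.png",200,150)]))
E
```

```text
scene nose exp [376.349 164.589] dot exp [391.198 164.782]
nose [(array([378.3, 166.9]), 0.58)]
dot [(array([388.1, 166.6]), 0.66)]
knob [(array([408. , 144.9]), 0.6)]
top nose exp [270.749 189.895] dot exp [250.722 197.068]
nose []
dot []
knob []
28.0083 [0.588 0.006 0.201] [0.588 0.006 0.201]
```

View pics/m4.png

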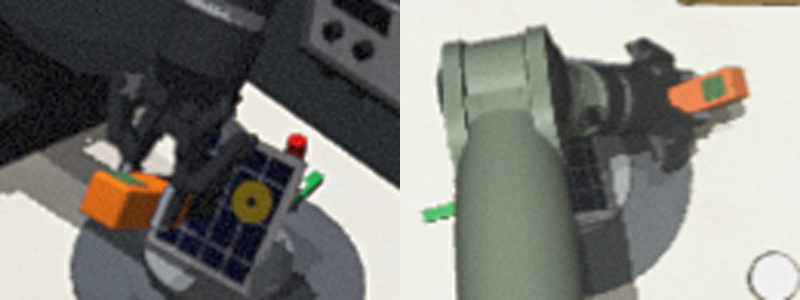

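```bash
python3 - <<'E'
from g import *
f=grab_frame("scene"); x0,y0,w=330,120,80
im=cv2.resize(f["img"][y0:y0+60,x0:x0+w],(800,600),interpolation=cv2.INTER_CUBIC)[:,:,::-1].copy()
im=cv2.convertScaleAbs(im,alpha=1.5,beta=30)
Rw=(R.from_euler("z",TH)*R.from_euler("y",LEAN)); N=DOT-Rw.apply([.095,0,0])
def line(a,b,col):
    q=[tuple(((proj(f,N+Rw.apply(k))-[x0,y0]+.5)*10).astype(int).tolist()) for k in(a,b)]; cv2.line(im,*q,col,1)
for y in(-.018,.018):
    for z in(-.018,.018): line((-.17,y,z),(-.06,y,z),(0,255,0))
    line((-.17,y,-.018),(-.17,y,.018),(0,255,0)); 
line((-.06,0,0),(.095,0,0),(0,0,255))
t=np.linspace(0,2*np.pi,20)
for a,b in zip(t[:-1],t[1:]): line((0,.016*np.cos(a),.016*np.sin(a)),(0,.016*np.cos(b),.016*np.sin(b)),(255,255,0))
cv2.imwrite("pics/m5.png",im)
E
```

```text
(no output)
```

View pics/m5.png

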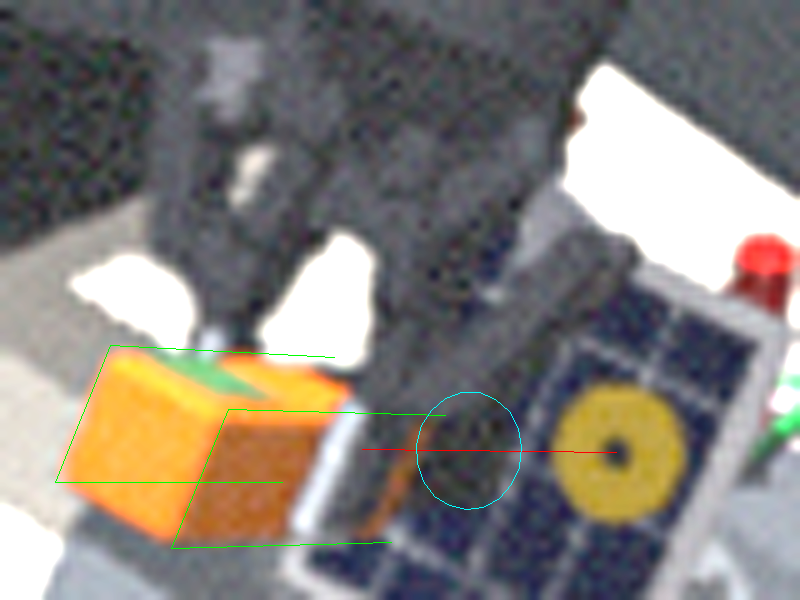

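The overlay matches the picture: the predicted wand box sits on the orange body, and its axis meets the dot's black centre at (391,165). Now hold, retreat and lay the wand down.

```bash
python3 - <<'E'
from g import *
sleep(2.3)
p,r=meas(.2); move_l(p,.1,r)
h=np.radians(77); G=np.array([.503,-.297,.0])-.02*np.array([np.cos(h),np.sin(h),0])
movep(*tool(G+[0,0,.15],h)); 
p,r=tool(G+[0,0,.04],h); move_l(p,.12,r)
p,r=tool(G+[0,0,.0205],h); print(move_l(p,.03,r,until_force=8)); print(get_state()["position"],get_state()["contact_force"])
let_go(); sleep(.2)
p,r=tool(G+[0,0,.16],h); move_l(p,.1,r)
movep([.30,-.33,.28],r)
F=look("f")
for c in F:
    for n,z in(("nose",.021),("tail",.021),("mat",0),("knob",.098)):
        x=tip_of(c,n)
        if x: print(c,n,round(x[0]["score"],2),np.array(x[0]["centre"]),atz(F[c],x[0]["centre"],z)[:2])
print(get_state()["clock"])
c=lambda n,x0,y0,w=160:cv2.resize(cv2.imread(n)[y0:y0+w*3//4,x0:x0+w],(400,300),interpolation=cv2.INTER_CUBIC)
cv2.imwrite("pics/m6.png",np.vstack([np.hstack([c("pics/f_scene.png",190,180),c("pics/f_scene.png",320,100)]),np.hstack([c("pics/f_top.png",310,160),c("pics/f_top.png",180,150)])]))
E
```

```text
True
[ 0.498 -0.316  0.005] [-0.508  0.344  4.521]
scene nose 0.64 [271.9 237.1] [ 0.518 -0.214]
scene tail 0.86 [211.4 257.5] [ 0.487 -0.38 ]
scene mat 0.67 [247.6 251.7] [ 0.508 -0.287]
scene knob 0.79 [406.3 145.5] [0.496 0.288]
top nose 0.91 [356.2 206.6] [ 0.516 -0.214]
top tail 0.9 [401.3 212.7] [ 0.49  -0.386]
top mat 0.61 [375.8 211.4] [ 0.498 -0.291]
top knob 0.66 [219.9 211. ] [0.499 0.293]
38.1083
```

View pics/m6.png

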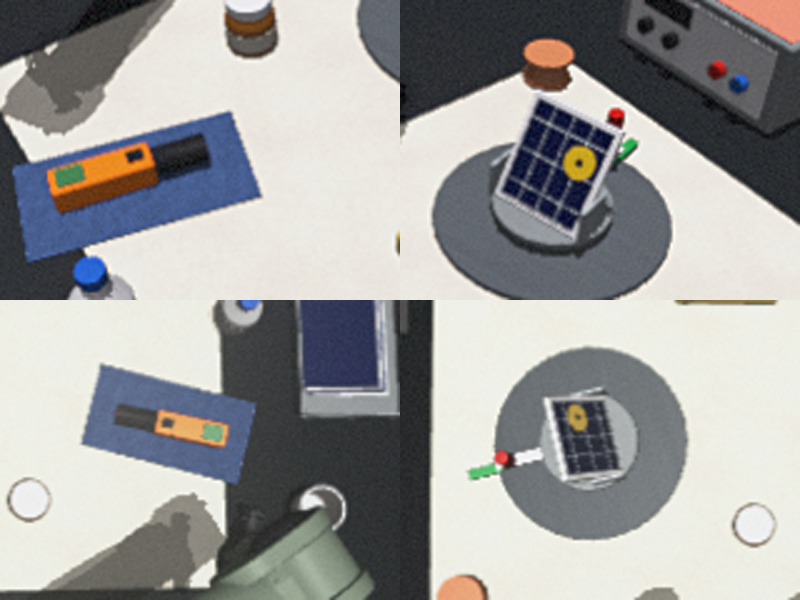

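The wand lies flat and centred on the mat, the pointer is still on the tab, and the arm is clear. Handing in.

```bash
python3 -c "
from cell import *
sign_off()"
```

```text
the job is handed in; nothing more can be done
```

The whole task was carried out and handed in after about 38 s on the robot's clock; `sign_off()` gave no verdict.

- **Turntable:** I pushed the post round in two passes with shut fingers. My model fit put the pointer at 103.4°, against 102.8–104.4° for the tab, so the error is about 1°. In the last picture it is still in line.
- **Measuring:** I gripped the thermometer at its middle and held it square to the panel with the nose 95 mm off the dot for over 2.3 s. The projected pose overlay matched the scene picture, with the axis meeting the dot's black centre. The top camera was blocked by the arm there, so this check rests on one view plus the earlier position fix from both cameras.
- **Laying down:** The thermometer lies flat and right way up on the mat. Both cameras put the nose and tail well inside its outline. The lowering stopped on an 8 N touch about 1 mm early, and it was released there.
- **Other things:** The jar, flask, coil and beaker look unmoved; I did not measure them again. The last crops barely show the multimeter, and I never went near it. I saw no contact with the panel.
- **Disagreements between readings:** Single readings of the post and hub from the trained networks differed by 3–5° or up to about 10 mm between cameras. They once reported the tail far off the thermometer. I used the combined fit instead.

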